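Find the bevel of a display prop with the angle gauge

ROBOT

A 7-joint arm with a two-finger parallel gripper is mounted at the origin on the work surface. World frame = base frame: x ahead of the robot, y to its left, z up, the work surface at z = 0. Lengths are in mm, angles in rad, forces in N, time in s.
With the tool pointing down it reaches from about 400 to 875 mm from the base axis. Payload 19.3 kg.
Tool frame: the origin (TCP) lies at the very end of the fingers, on their centre line; the grasp point (between the pads) lies 19 mm behind it (grip_point_offset is the z of the grasp point in the tool frame, in mm); z points along the fingers, x is the direction in which the jaws open and shut, and the axes are right-handed (so a half turn about z gives the same grasp; the last joint's range is limited). The gripper opens to 85 mm and grips with 20 to 120 N. Pads are 22 mm wide; open, the fingers measure 114 mm over their backs; the gripper's body (76 mm by 85 mm) begins 54 mm behind the grasp point. The pads swing forward as they close: fully open they stand 13 mm farther back than shut.
Start: joints at [1.158, 0.521, -0.036, 1.599, 0.021, 1.021, -0.113], TCP at [210.05, -588.637, 208.691] pointing down, gripper open.
Joint ranges: [-2.91, 2.91], [-0.3, 2.13], [-1.5, 1.42], [0.17, 2.43], [-1.26, 4.41], [0.16, 1.93], [-2.52, 2.52]. Speed limits (rad/s): [1.89, 1.89, 2.39, 2.39, 3.01, 3.01, 3.01].

INTERFACE

Orientations are given as a 3x3 rotation matrix whose columns are the frame's x, y, z axes.
In Python, from workcell import movep, movel, goto_joints, open_gripper, clamp, wait, inverse_kinematics, read_state, camera, PlanningError, finish_job, grip_point_offset gives the robot as it stands. Calls block until the motion is done:
- movep(position, orientation): joint-space move of the TCP to a pose.
- movel(position, frame=None, max_speed=150, guard=None): straight line of the TCP; frame=None keeps the orientation; max_speed is the mean speed in mm/s. With guard (N) it stops when the force on the tool has changed by that much, and returns True; else False.
- goto_joints(angles): joint-space move.
- open_gripper() and clamp(): open the fingers fully, or close them until they stop; the grip force is fixed at half the most.
- wait(seconds).
- inverse_kinematics(position, orientation): joint angles nearest the present ones, or None.
- read_state(): the state.
- camera(name): name is "scene" or "top" or "wrist"; returns a dict with "image" (400x640x3 uint8, blue, green, red), "range_z" (400x640 float32, mm along the optical axis (not along the pixel's ray), 0 where there is no reading), "fx", "fy", "cx", "cy" (pixels), "cam_to_world" (4x4, takes a point from camera to world coordinates). Camera axes: x right, y up, looking along -z (the intrinsics and any distortion apply to the point x, -y, -z); pixel columns grow to the right and rows downward; lengths in mm; the calibration is good to about 2 mm. A picture is of the moment at which its call begins.
A pose or a line that the arm cannot do raises PlanningError and nothing moves.
- finish_job(): hands the job in, once; it reports no verdict.
The state is a dict: "time": time; "qpos": joint angles; "qvel": joint speeds; "joint_efforts": joint torques, N m; "eef_pos": TCP position; "tool_rot": TCP orientation; "ft_force": force on the tool from outside, world axes, zero at the start; "torque": the same for the moment, N m; "finger_gap": finger opening in mm.
Only numpy, scipy, OpenCV 4.12 (cv2) and the standard library are available. Lean on these libraries where they do the work, as an engineer would, in place of code of your own. Each camera call takes 0.05 s, during which the arm holds its last target. There are 200 camera calls.

TASK

The sloping honey-jar shelf needs its prop marked for trimming: plug the loose wooden prop into the square hole of the brown base board, fully home with its shoulder flat on the board. Then take the angle gauge by its black grip, stand it upright on the prop's rounded top, and rock it sideways there until its swinging pointer settles on the red tab. Finish while still gripping the gauge and holding it on the prop with the pointer at rest on the tab; leave the jars and the loose lid where they are.

Things in the scene. Friction and masses are not known exactly. Their poses are not given: they have to be found in the camera images.
- board: fixed brown wood base board, 150 x 150 x 36 mm; origin at the centre of its underside, on the table; z up
- board_hole0 (a point): centre of the mouth of the board's square hole, in its top face (36 mm above the table); the hole is 32 x 32 mm with a 2 mm chamfer and 28 mm deep, sides along the board's x and y; its z points up
- prop: loose pale wooden prop, 0.1 to 0.17 kg, standing upright. From below: a square plug 30 x 30 mm, 25 mm long, then a square body 50 x 50 mm from 25 to 70 mm above its foot (its underside is the shoulder), then a rounded top: a 20 mm radius ball whose centre lies 66 mm above the foot and 4 mm off the axis along the prop's +y, its crown at 86 mm; a small 8 mm knot beside it reaches 76 mm. Sides along x and y. Origin at the centre of the plug's foot. Any quarter turn fits the hole
- prop_foot (a point): centre of the plug's lower end; 25 mm below the hole's mouth when the prop is fully home
- prop_crown (a point): highest point of the prop's rounded top, 86 mm above its foot and 4 mm off the axis
- gauge: loose angle gauge, 0.25 to 0.4 kg, 170 mm high, standing upright: a blue shoe 42 (x) x 120 (y) x 14 (z) mm with a flat underside; above it a white disc of 60 mm radius, 10 mm thick, its face to +x, centre 76 mm up; a black grip block on top. Origin at the centre of the shoe's underside, z up, x square to the dial face. It is rocked sideways, about its x axis
- gauge_grip (a point): centre of the black grip block, 24 (x) x 34 (y) x 40 (z) mm, from 130 to 170 mm above the shoe's underside; pinch it across x
- pointer (a joint): angle (rad) of the black swinging pointer on the dial, turning freely about the gauge's x axis, 76 mm above the shoe's underside; it hangs plumb, so it reads 0 with the gauge upright and minus the gauge's rotation about its own x axis when rocked; lightly damped, it settles in about 1 s
- mark (a joint): angle (rad) of the red tab on the dial, on the same scale as the pointer; set differently each time, between 0.24 and 0.42, and stays put. The pointer is on the tab when the two values agree (gauge rotated about its own +x by minus this value, so that the top leans towards its +y)
- pointer_tip (a point): tip of the pointer, 45 mm from its axis
- mark_tip (a point): middle of the red tab's inner edge, 45 mm from the pointer's axis; the tab is 7 mm wide and 16 mm long
- jar_amber: bystander: amber honey jar, black lid, 72 mm across, 95 tall; origin at the centre of its underside
- jar_dark: bystander: dark honey jar, black lid, 72 mm across, 95 tall; origin at the centre of its underside
- jar_cream: bystander: cream honey jar, brass lid, 60 mm across, 70 tall; origin at the centre of its underside
- jar_small: bystander: small amber jar, brass lid, 56 mm across, 60 tall; origin at the centre of its underside
- jar_small2: bystander: small dark jar, brass lid, 56 mm across, 60 tall; origin at the centre of its underside
- lid_loose: bystander: loose brass jar lid lying flat, 66 mm across, 12 tall; origin at the centre of its underside
There are look-alikes about, which are no part of the job. What is shaped like the prop but blue or green is not meant.

How it is judged (in metres and radians):
On the way, in this order (a step that is already met when the one before it is completed fails the run):
1. the prop is plugged fully home in the board's hole (z of prop_foot in the frame of board_hole0 below -0.0225 m and horizontal distance between prop_foot and board_hole0 below 0.004 m and angle between prop's own z axis and vertical below 0.07 rad), for 0.2 s.
2. the gauge stands upright on the prop's rounded top (within about 6 degrees), the prop still home (all of step 1 and contact force between gauge and prop above 0.3 N and height (world z) of gauge above 0.07 m and z of prop_crown in the frame of gauge between -0.008 and 0.005 m and contact force between gauge and board below 0.1 N and angle between gauge's own z axis and vertical below 0.11 rad), for 0.1 s.
3. the gauge, on the prop, is rocked until the pointer is on the tab (all of step 1 and contact force between gauge and prop above 0.3 N and height (world z) of gauge above 0.07 m and z of prop_crown in the frame of gauge between -0.008 and 0.005 m and contact force between gauge and board below 0.1 N and distance between pointer_tip and mark_tip below 0.0032 m), for 0.3 s.
At the end, for the whole second after the job is handed in: Prop home (foot 22.5 mm down, within 4 mm of centre, upright within 4 degrees); fingers grip the gauge, its shoe on the prop's crown (over 0.3 N; crown 8 mm below to 5 above the underside), not on the board; pointer tip at rest within 3.2 mm (4 degrees) of the middle of the tab, for the last second (all of step 3 and velocity of joint pointer between -0.2 and 0.2 rad/s and contact force between the fingers and gauge above 1 N); the arm keeps its last pose, push and grip.
It fails at once if a jar or the loose lid is shoved more than 30 mm or tipped over (distance of any of jar_amber, jar_dark, jar_cream, jar_small, jar_small2, lid_loose from where it was at the start of the episode above 0.03 m or angle between any of jar_amber, jar_dark, jar_cream, jar_small, jar_small2, lid_loose's own z axis and vertical above 0.5 rad).
It also fails if it takes over 62 s, if anything falls off the work surface, if the arm or the gripper's body presses on something with over 40 N, if the wrist force passes 120 N, or if a joint passes its speed limit or range.

## Working session

There is one attempt and no reset: what is moved stays moved. The work goes in short steps, each a Python script; the robot and the scene stay as the last script left them, time stands still between calls to the robot, and variables do not carry over. Pictures are saved under pics/ and viewed, about 8 in all and at most 12, crops included, and the job is handed in when it is done.

```bash
ls; mkdir -p pics; cat > h.py <<'E'
import numpy as np, cv2
from workcell import *
def cloud(c):
    h,w=c["range_z"].shape; v,u=np.mgrid[0:h,0:w]; z=c["range_z"].astype(float)
    P=np.stack([(u-c["cx"])/c["fx"]*z,-(v-c["cy"])/c["fy"]*z,-z],-1)
    M=np.array(c["cam_to_world"]); W=P@M[:3,:3].T+M[:3,3]; W[z<=0]=np.nan; return W
E
python3 - <<'E'
from h import *
for n in("scene","top"):
    c=camera(n); cv2.imwrite(f"pics/{n}1.png",c["image"]); np.savez(f"pics/{n}1.npz",img=c["image"],W=cloud(c))
    print(n,c["fx"],c["cx"],c["cy"],[k for k in c],np.round(c["cam_to_world"],3).tolist())
print(read_state()["time"],grip_point_offset)
E
```

```text
pics
scene 470.4121429358716 324.0809338988801 203.64905538854003 ['image', 'range_z', 'fx', 'fy', 'cx', 'cy', 'cam_to_world'] [[0.073, -0.703, 0.708, 1575.182], [0.997, 0.038, -0.065, -90.846], [0.019, 0.71, 0.704, 1123.139], [0.0, 0.0, 0.0, 1.0]]
top 369.4606189156012 322.1207900614307 201.92646505177817 ['image', 'range_z', 'fx', 'fy', 'cx', 'cy', 'cam_to_world'] [[-0.025, 0.993, -0.115, 419.827], [-1.0, -0.025, -0.001, -14.359], [-0.004, 0.115, 0.993, 1061.704], [0.0, 0.0, 0.0, 1.0]]
0.1 -18.700000000000003
```

View pics/scene1.png

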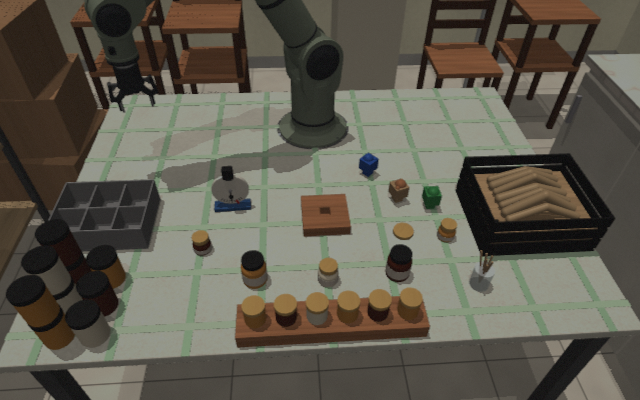

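View pics/top1.png

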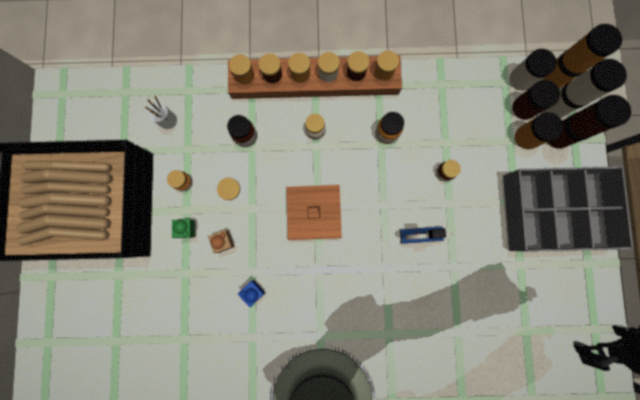

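The scene view shows three prop-shaped things: blue (369,163), green (432,197) and wood-coloured (399,189). The wooden one fits the description; it is at (220,240) in the top view. The board hole is at top (314,212). The gauge is at top (422,235), with its face towards +x as seen in the scene view. Next I confirm in one crop and measure.

```bash
python3 - <<'E'
from h import *
T=np.load("pics/top1.npz"); S=np.load("pics/scene1.npz")
a=cv2.resize(T["img"][205:275,190:280],(720//2,560//2),interpolation=cv2.INTER_CUBIC)
b=cv2.resize(S["img"][150:220,350:440],(360,280),interpolation=cv2.INTER_CUBIC)
c=cv2.resize(S["img"][155:225,190:280],(360,280),interpolation=cv2.INTER_CUBIC)
d=cv2.resize(T["img"][200:270,380:470],(360,280),interpolation=cv2.INTER_CUBIC)
cv2.imwrite("pics/crop1.png",np.vstack([np.hstack([a,b]),np.hstack([c,d])]))
W=T["W"]
def blk(n,v0,v1,u0,u1,z0,z1,W=W):
    P=W[v0:v1,u0:u1].reshape(-1,3); P=P[(P[:,2]>z0)&(P[:,2]<z1)]
    r=cv2.minAreaRect(P[:,:2].astype(np.float32)); print(n,len(P),P.mean(0).round(1),np.round(r[0],1),np.round(r[1],1),round(r[2],1))
blk("board",180,245,280,350,28,45)
blk("prop body",220,260,200,240,60,75)
blk("prop ball",220,260,200,240,78,95)
blk("gauge grip",220,250,395,450,155,180)
blk("shoe",220,250,395,450,5,22)
blk("shoeS",190,215,205,260,5,22,S["W"])
blk("discS",170,200,205,260,40,126,S["W"])
blk("gripS",160,182,215,240,135,180,S["W"])
blk("propS body",175,205,385,412,62,74,S["W"])
blk("boardS",190,240,295,355,30,42,S["W"])
P=W[300:330,100:250,2];print(np.nanmean(P),np.nanstd(P))
P=S["W"][200:280,100:190,2];print(np.nanmean(P),np.nanstd(P))
for n,(u,v) in dict(ja=(390,127),jd=(241,129),jc=(315,124),js=(449,170),js2=(179,180),lid=(229,188),blue=(251,292),green=(182,229)).items(): print(n,W[v,u].round())
E
```

```text
board 2748 [512.   10.8  35.4] [512.8  10.8] [150.2 150. ] 0.7
prop body 222 [437.3 259.5  69.1] [437.2 264.8] [50.5 49.9] 19.0
prop ball 98 [436.  268.1  82.3] [435.7 266. ] [30.3 34.9] 12.6
gauge grip 151 [ 441.8 -290.9  168.5] [ 442.  -292.2] [34.2 22. ] 88.4
shoe 392 [ 441.6 -280.4   13.2] [ 443.9 -299.2] [145.5  74.4] 85.7
shoeS 348 [ 448.3 -292.5   13. ] [ 424.7 -301.4] [174.1 115.3] 86.9
discS 681 [ 442.7 -292.8   82.7] [ 442.6 -293.3] [ 21.2 117.3] 4.3
gripS 144 [ 449.8 -292.   158.8] [ 445.7 -293.1] [27. 34.] 1.6
propS body 103 [447.  260.9  69.2] [438.3 263.6] [58.6 51.7] 19.8
boardS 1517 [517.5  10.6  36. ] [513.8  10.7] [157.5 150.2] 0.6
-0.2824761799345829 5.805438646776566
24.560912169511063 34.20194362712271
ja [ 731. -202.   91.]
jd [735. 201.  95.]
jc [752.   1.  71.]
js [ 615. -363.   63.]
js2 [607. 381.  57.]
lid [589. 255.   8.]
blue [302. 178.  80.]
green [470. 361.  79.]
```

View pics/crop1.png

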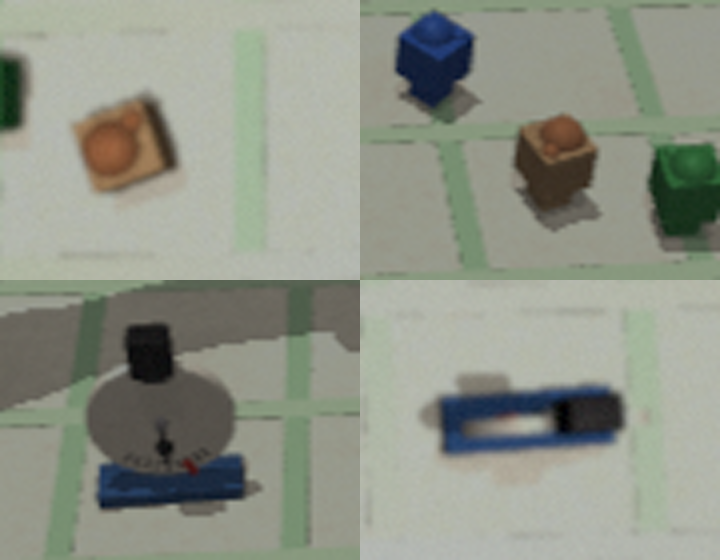

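The crop confirms it: the wooden prop has its ball and its knot on a plain body, while the other two are blue and green. The gauge's dial faces +x and its red tab is on the +y side. Next I get the wrist camera's mounting and check which views can be reached.

```bash
cat >> h.py <<'E'
def rot(yaw,tilt=0,ax=None):
    """tool down, jaw axis (tool x) at yaw about world z; then tilt by rotation vector ax*tilt"""
    from scipy.spatial.transform import Rotation as R
    c,s=np.cos(yaw),np.sin(yaw)
    M=np.array([[c,s,0],[s,-c,0],[0,0,-1.]])
    return M if ax is None else R.from_rotvec(np.array(ax,float)*tilt).as_matrix()@M
def snap(n):
    c=camera("wrist"); cv2.imwrite(f"pics/{n}.png",c["image"]); np.savez(f"pics/{n}.npz",img=c["image"],W=cloud(c),M=c["cam_to_world"],K=[c["fx"],c["fy"],c["cx"],c["cy"]]); return c
E
python3 - <<'E'
from h import *
s=read_state(); c=camera("wrist")
X=np.eye(4); X[:3,:3]=s["tool_rot"]; X[:3,3]=s["eef_pos"]
T=np.linalg.inv(X)@c["cam_to_world"]; np.save("T.npy",T); print(T.round(3), c["fx"],c["cx"],c["cy"]); print(np.round(s["tool_rot"],3).tolist())
for yaw in (0,np.pi,np.pi/2,-np.pi/2):
  for tilt in (0.5,0.7,0.9):
    M=rot(yaw,tilt,(0,1,0))   # tool z leans to -x
    Xc=M@T[:3,:3]
    look=-Xc[:,2]
    cam=np.array([446,-292,70])-look*230
    p=cam-M@T[:3,3]
    q=inverse_kinematics(p,M); print(round(yaw,2),tilt,look.round(2),cam.round(),p.round(),None if q is None else np.round(q,2))
E
```

```text
[[ 1.00000e+00 -2.00000e-03 -1.00000e-03  1.65000e-01]
 [-2.00000e-03 -9.65000e-01 -2.61000e-01 -6.56650e+01]
 [-1.00000e-03  2.61000e-01 -9.65000e-01 -1.64105e+02]
 [ 0.00000e+00  0.00000e+00  0.00000e+00  1.00000e+00]] 286.95923273464246 315.171118852185 197.5357901939574
[[0.336, -0.942, -0.0], [-0.942, -0.336, 0.001], [-0.001, 0.0, -1.0]]
0 0.5 [-0.46 -0.26 -0.85] [ 552. -232.  265.] [ 473. -298.  121.] [ 0.52  0.8  -0.29  1.45  0.34  1.43  0.13]
0 0.7 [-0.62 -0.26 -0.74] [ 589. -232.  240.] [ 483. -298.  115.] [ 0.46  0.95 -0.26  1.26  0.36  1.66  0.13]
0 0.9 [-0.76 -0.26 -0.6 ] [ 620. -232.  208.] [ 491. -298.  106.] [ 0.4   1.1  -0.23  1.06  0.38  1.89  0.14]
3.14 0.5 [-0.46  0.26 -0.85] [ 553. -352.  265.] [ 474. -286.  121.] [-0.02  0.89  0.62  1.49 -0.24  1.34 -2.51]
3.14 0.7 [-0.62  0.26 -0.74] [ 589. -352.  240.] [ 484. -286.  114.] [-0.03  1.05  0.68  1.3  -0.23  1.57 -2.51]
3.14 0.9 [-0.76  0.26 -0.6 ] [ 620. -352.  208.] [ 492. -286.  106.] [-0.14  1.43  1.22  1.12 -0.57  1.88 -2.2 ]
1.57 0.5 [-0.23  0.   -0.97] [ 500. -292.  294.] [ 479. -292.  118.] [ 0.74  0.89 -0.7   1.42  0.57  1.55  1.49]
1.57 0.7 [-0.42  0.   -0.91] [ 543. -292.  279.] [ 488. -292.  111.] [ 0.66  1.04 -0.7   1.23  0.61  1.8   1.49]
1.57 0.9 [-0.59  0.   -0.8 ] [ 583. -292.  255.] [ 495. -292.  102.] [ 0.4   1.11 -0.24  1.05  0.38  1.89  1.7 ]
-1.57 0.5 [-0.69 -0.   -0.72] [ 605. -292.  236.] [ 469. -292.  123.] [ 0.32  0.78  0.05  1.48  0.14  1.36 -1.27]
-1.57 0.7 [-0.82 -0.   -0.57] [ 635. -292.  201.] [ 479. -292.  118.] [ 0.28  0.93  0.07  1.29  0.16  1.59 -1.28]
-1.57 0.9 [-0.92 -0.   -0.4 ] [ 657. -292.  161.] [ 488. -292.  110.] [ 0.25  1.09  0.1   1.1   0.18  1.82 -1.27]
```

```bash
python3 - <<'E'
from h import *
T=np.load("T.npy"); M=rot(-np.pi/2,0.7,(0,1,0)); look=-(M@T[:3,:3])[:,2]
p=np.array([447,-292,72])-look*330-M@T[:3,3]
print(p, inverse_kinematics(p,M))
movep(p,M); wait(0.2); c=snap("w1"); print(read_state()["time"],read_state()["eef_pos"])
img=c["image"]; cv2.imwrite("pics/w1c.png",cv2.resize(img[100:300,220:420],(800,800),interpolation=cv2.INTER_CUBIC)[100:700])
E
```

```text
[ 562.19683067 -291.3710308   176.89204627] [ 0.25632307  1.01029921  0.06730551  0.950158    0.14800118  1.8520487
 -1.26721151]
2.1583 [ 561.83090244 -292.12445156  177.17808129]
```

View pics/w1c.png

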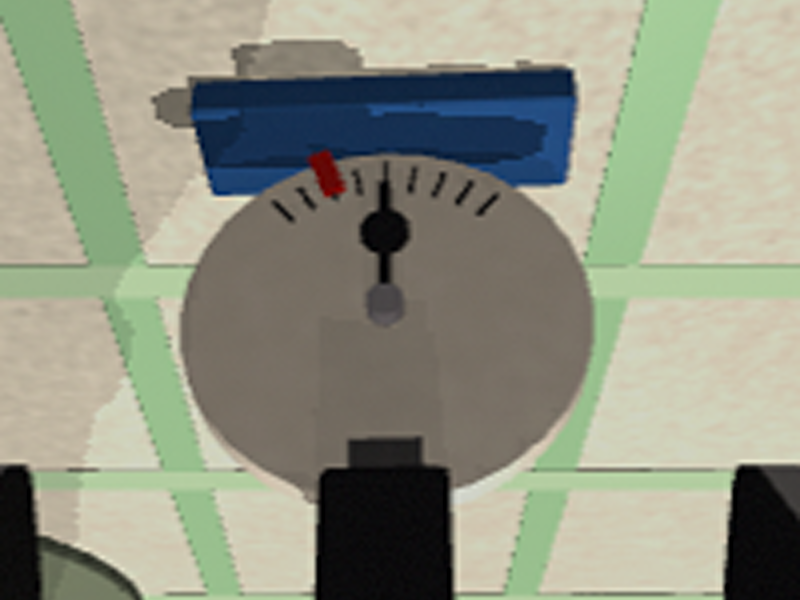

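The wrist view is upside down, with the shoe at the top. It shows the red tab at crop (327,173), the pointer hanging plumb at (385,180), and the pivot at about (384,303). Next I project them onto the fitted dial plane.

```bash
python3 - <<'E'
from h import *
D=np.load("pics/w1.npz"); I=D["img"].astype(int); W=D["W"]; M=D["M"]; fx,fy,cx,cy=D["K"]
b,g,r=I[...,0],I[...,1],I[...,2]
U,V=np.meshgrid(np.arange(640),np.arange(400))
def box(x0,x1,y0,y1): # crop px
    return (U>=220+x0/4)&(U<220+x1/4)&(V>=125+y0/4)&(V<125+y1/4)
gray=box(210,560,200,430)&(np.abs(b-r)<30)&(r>60)&np.isfinite(W[...,2])
P=W[gray]
for _ in range(4):
    m=np.median(P,0) if _==0 else P.mean(0); n=np.linalg.svd(P-P.mean(0),full_matrices=False)[2][2]; n*=np.sign(n[0]); d=(P-P.mean(0))@n; P=P[abs(d)<max(2,2*d.std())]
o=P.mean(0); print("plane",len(P),n.round(4),"yaw deg",np.degrees(np.arctan2(n[1],n[0])).round(2),"resid",d.std())
def ray(u,v,off=0):
    dirn=M[:3,:3]@np.array([(u-cx)/fx,-(v-cy)/fy,-1]); p=M[:3,3]; t=((o+n*off-p)@n)/(dirn@n); return p+t*dirn
n2=np.array([n[0],n[1],0]);n2/=np.linalg.norm(n2); yax=np.array([-n2[1],n2[0],0])
red=box(280,370,130,210)&(r>90)&(g<60)&(b<60)
w=red.nonzero(); pr=np.array([ray(u,v) for v,u in zip(*w)])
yr,zr=(pr@yax),pr[:,2]; print("red n",len(w[0]),"cent",yr.mean(),zr.mean())
# disc rim: convex ellipse: use cloud points on plane
disc=box(150,620,140,520)&(abs((W-o)@n)<4); q=W[disc]; q=q[(q[:,2]>20)]
y,z=q@yax,q[:,2]; print("disc y ext",y.min(),y.max(),"z",z.min(),z.max(), "yc",(y.min()+y.max())/2)
blk=box(365,405,170,300)&(r<50)&(g<50)&(b<50); v,u=blk.nonzero(); pp=np.array([ray(a,c,2) for a,c in zip(u,v)]); k=np.polyfit(pp[:,2],pp@yax,1); print("pointer y vs z",k, "y@76",np.polyval(k,76),"zmin",pp[:,2].min())
for pc,zc in (((384.5-0)/4+220,76),): 
    c0=ray(pc,125+303/4,3); print("pivot ray",c0, c0@yax)
y0=np.polyval(k,76); print("mark angle", np.arctan2(yr.mean()-y0,76-zr.mean()), "radius",np.hypot(yr.mean()-y0,76-zr.mean()))
lx=np.polyfit(76-zr,yr,1); print("tab line slope",np.arctan(lx[0]))
G=W[box(320,450,470,600)]; G=G[(G[:,2]>160)&(G[:,2]<180)]; print("grip top",G.mean(0),cv2.minAreaRect(G[:,:2].astype(np.float32)))
B=W[box(180,590,60,200)&(b>r+30)&(b>60)]; B=B[(B[:,2]>8)&(B[:,2]<20)]; print("shoe",cv2.minAreaRect(B[:,:2].astype(np.float32)),B[:,2].mean())
E
```

```text
plane 4693 [9.988e-01 4.830e-02 9.000e-04] yaw deg 2.77 resid 0.6028136564977552
red n 57 cent -296.7080675088401 22.48416988753525
disc y ext -375.0918084593023 -255.56105189050243 z 20.126782995909565 131.84687077848716 yc -315.3264301749024
pointer y vs z [ 8.59787632e-03 -3.15867024e+02] y@76 -315.2135856480713 zmin 24.72657738533843
pivot ray [ 445.45737043 -294.30581172   74.88746735] -315.48702601156526
mark angle 0.33292401113248804 radius 56.62506754280832
tab line slope 0.2576605103279944
grip top [ 453.3300832  -294.19267278  162.28807939] ((453.2661437988281, -293.81781005859375), (3.3058524131774902, 30.781850814819336), 3.2265005111694336)
shoe ((442.5207824707031, -294.2021484375), (42.98170471191406, 118.22808074951172), 2.9605326652526855) 12.246668699349229
```

```bash
python3 - <<'E'
from h import *
T=np.load("T.npy")
p=read_state()["eef_pos"]; movel([p[0]+15,p[1]+20,p[2]+60])
best=None
for y in (19,19-180,19-90,19+90):
    M=rot(np.radians(y)); look=-(M@T[:3,:3])[:,2]
    p=np.array([437,264,70])-look*300-M@T[:3,3]
    q=inverse_kinematics(p,M); q2=inverse_kinematics([437,264,35],M); q3=inverse_kinematics([512,11,60],rot(np.radians(y-18.3)))
    print(y,p.round(),*[None if k is None else np.round(k,2) for k in (q,q2,q3)])
E
```

```text
Traceback (most recent call last):
workcell.PlanningError: the arm cannot follow that straight line within its joint ranges
```

```bash
python3 - <<'E'
from h import *
T=np.load("T.npy")
for y in (19,19-180,19-90,19+90):
    M=rot(np.radians(y)); look=-(M@T[:3,:3])[:,2]
    p=np.array([437,264,70])-look*300-M@T[:3,3]
    q=inverse_kinematics(p,M); q2=inverse_kinematics([437,264,35],M); q3=inverse_kinematics([512,11,60],rot(np.radians(y-18.3)))
    print(y,p.round(),*[None if k is None else np.round(k,2) for k in (q,q2,q3)])
print(inverse_kinematics([540,-200,240],rot(np.radians(-71))))
E
```

```text
19 [432. 276. 195.] [-0.24  0.41 -0.57  1.89  0.27  0.93 -0.61] [-0.31  0.65 -0.47  2.01  0.51  0.6  -0.79] [ 0.17  0.59 -0.41  2.    0.39  0.63 -0.48]
-161 [442. 252. 195.] [ 0.24  0.65 -1.27  1.88  0.69  1.15  2.19] [-1.31  0.93  1.01  2.06 -1.12  0.85 -2.43] [-0.8   0.87  1.01  2.04 -1.03  0.85 -2.3 ]
-71 [449. 269. 195.] [-0.45  0.39 -0.26  1.87  0.12  0.9  -2.01] [-0.57  0.61 -0.13  2.02  0.15  0.52 -2.04] [-0.09  0.57 -0.07  2.01  0.07  0.57 -1.76]
109 [425. 259. 195.] [ 0.22  0.63 -1.27  1.9   0.68  1.13  0.59] [ 0.18  1.02 -1.28  1.99  1.13  1.12  0.28] [ 0.7   0.96 -1.28  1.97  1.06  1.11  0.53]
[ 0.33429005  0.41242538 -0.11316724  1.69342142  0.0525505   1.0387014
 -1.03532226]
```

```bash
python3 - <<'E'
from h import *
M=rot(np.radians(19))
movep([545,-220,245],M); movep([432,276,195],M); wait(0.15)
snap("w2"); print(read_state()["time"])
D=np.load("pics/w2.npz"); W=D["W"]; I=D["img"]
near=np.hypot(W[...,0]-437,W[...,1]-264)<45
for z0,z1 in((64,72),(78,90)):
    P=W[near&(W[...,2]>z0)&(W[...,2]<z1)]; r=cv2.minAreaRect(P[:,:2].astype(np.float32)); print(z0,len(P),P.mean(0).round(1),r,P[:,2].max())
# sphere fit
from scipy.optimize import least_squares
P=W[near&(W[...,2]>77.5)]; f=least_squares(lambda c:np.linalg.norm(P-c,axis=1)-20,[437,264,66],loss="soft_l1"); print("ball",f.x,np.abs(f.fun).mean())
cv2.imwrite("pics/w2c.png",cv2.resize(I[100:300,220:420],(600,600),interpolation=cv2.INTER_CUBIC))
E
```

```text
5.7667
64 1101 [435.1 265.6  68.9] ((436.28564453125, 265.6250305175781), (49.890567779541016, 49.20607376098633), 18.913496017456055) 71.99507958686189
78 661 [435.1 269.9  81.8] ((435.24322509765625, 269.15478515625), (30.08734703063965, 29.78104591369629), 75.44139862060547) 86.48285521631152
ball [424.4880847  299.57546458 300.79513801] 14.10319592213551
```

View pics/w2c.png

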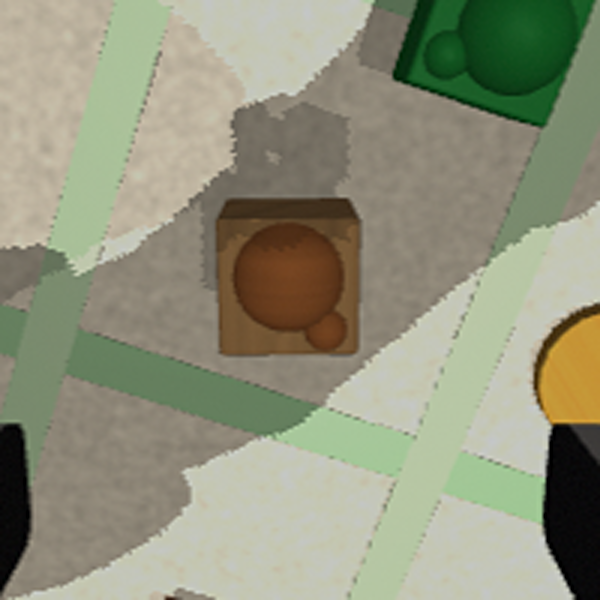

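The wrist view shows the prop's body centre at about crop (288,285), yaw 18.9°. The ball is offset along the prop's +y and the knot is on the (+x,−y) corner, so a −18° turn keeps the knot on the side of the shoe that rises. Now I grasp it.

```bash
python3 - <<'E'
from h import *
M=rot(np.radians(18.9))
movel([436,265.6,105],M,max_speed=250); movel([436,265.6,32],max_speed=150); clamp()
s=read_state(); print("gap",s["finger_gap"],s["time"])
movel([436,265.6,110],max_speed=200); print(read_state()["finger_gap"])
M2=rot(np.radians(0.7))
movep([512.5,60,160],M2); wait(.15); snap("w3"); s=read_state(); print(s["time"],s["eef_pos"],s["ft_force"])
D=np.load("pics/w3.npz"); W=D["W"]
m=(W[...,2]>30)&(W[...,2]<42)&(abs(W[...,0]-512)<100)&(abs(W[...,1]-11)<100)
P=W[m]; print(len(P),P.mean(0),cv2.minAreaRect(P[:,:2].astype(np.float32)))
cv2.imwrite("pics/w3.png",D["img"])
E
```

```text
gap 48.49781830877214 7.3667
48.69318017142822
9.0083 [512.17240507  61.22775913 159.70217365] [-0.37423707 -0.56546407 -1.53230397]
6178 [511.77175241  58.84855069  34.87018115] ((512.7293090820312, 10.902206420898438), (150.4813995361328, 149.74087524414062), 0.8919112682342529)
```

View pics/w3.png

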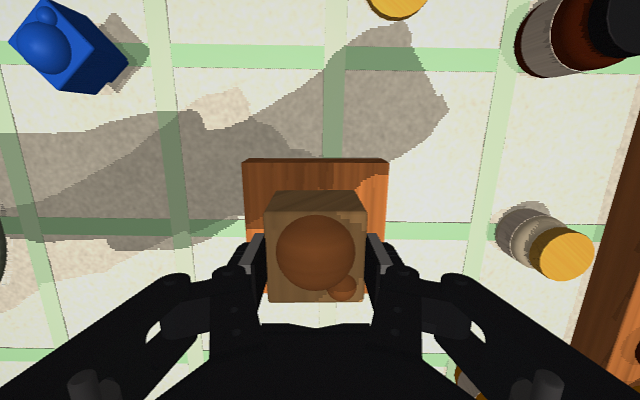

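The wrist view shows the prop held square between the pads (body about (316,250)), with the board beneath it. All three cameras put the board at (512.7, 10.9). Next I measure the prop's offset in the hand, then insert.

```bash
python3 - <<'E'
from h import *
D=np.load("pics/w3.npz"); W=D["W"]; s=read_state(); t=np.array(s["eef_pos"])
V,U=np.mgrid[0:400,0:640]; roi=(U>262)&(U<370)&(V>185)&(V<305)
P=W[roi&(abs(W[...,2]-t[2]-38)<5)]; x,y=P[:,0],P[:,1]; r=cv2.minAreaRect(P[:,:2].astype(np.float32)); print("face",r,np.median(P[:,2])-t[2], [y.min(),y.max(),x.min(),x.max()])
off=np.array(r[0])-t[:2]; print("off",off)
if np.abs(off).max()<4:
    M=rot(np.radians(0.8)); c=np.array([512.7,10.9])-off*[0,1]
    movep([c[0],c[1],90],M)
    hit=movel([c[0],c[1],48],max_speed=40,guard=8); s=read_state(); print(hit,s["eef_pos"],s["ft_force"],s["time"])
E
```

```text
face ((512.3552856445312, 60.844505310058594), (51.73868179321289, 50.359561920166016), 1.209313154220581) 35.99836384433553 [np.float64(35.310210192029174), np.float64(86.33970350346888), np.float64(486.2570428312264), np.float64(537.9885025649627)]
off [ 0.18288058 -0.38325382]
False [512.82818415  11.29494452  48.19435734] [ 0.76406626 -0.02534464 -1.05295498] 10.6417
```

```bash
python3 - <<'E'
from h import *
p=np.array(read_state()["eef_pos"])
hit=movel([512.8,11.3,40],max_speed=20,guard=20); s=read_state(); print(hit,s["eef_pos"],s["ft_force"],s["time"])
wait(0.2); open_gripper(); s=read_state(); print(s["ft_force"],s["time"])
movel([512.8,11.3,130],max_speed=250)
# look back at prop
M=rot(np.radians(0.8)); movel([512.8,65,190],max_speed=250); wait(.15); snap("w4"); print(read_state()["time"])
W=np.load("pics/w4.npz")["W"]; near=np.hypot(W[...,0]-512,W[...,1]-11)<40
P=W[near&(W[...,2]>75)&(W[...,2]<88)]; r=cv2.minAreaRect(P[:,:2].astype(np.float32)); print("body top",r,np.percentile(P[:,2],[5,50,95]))
P=W[near&(W[...,2]>89)&(W[...,2]<110)]; print("ball cap",cv2.minAreaRect(P[:,:2].astype(np.float32)),np.sort(P[:,2])[-5:])
from scipy.optimize import least_squares
f=least_squares(lambda c:np.linalg.norm(P-c,axis=1)-20,[512,15,77],loss="soft_l1"); print("ball",f.x,np.abs(f.fun).mean())
P=W[(abs(W[...,0]-512)<70)&(abs(W[...,1]-11)<70)&~near&(abs(W[...,2]-36)<6)]; print("board z",np.median(P[:,2]))
E
```

```text
True [513.07455041  11.23630997  44.03622748] [-4.10987568 -0.75529783 14.29834778] 10.9583
[-0.26186457 -1.07862442  0.50831754] 11.6167
12.7917
body top ((513.2615356445312, 10.957757949829102), (50.02470016479492, 50.37753677368164), 1.337421178817749) [78.14644972 80.22919695 86.95646533]
ball cap ((513.1905517578125, 14.732036590576172), (29.83125114440918, 29.486759185791016), 36.11441421508789) [96.24018222 96.24400715 96.25309315 96.26094068 96.38736785]
ball [513.13897139  14.65024635  75.81060231] 0.4432811901724494
board z 34.95324417446142
```

The prop is home: its body top is 45.3 mm above the board against a nominal 45 mm, and it is centred within about 0.5 mm. The ball centre is at (513.1, 14.7, 77). Next comes the gauge, checking IK for the whole chain first.

```bash
cat >> h.py <<'E'
C=np.array([513.1,14.7,77.0]); H=132.0   # ball centre, TCP height above shoe
def pose(th,press=0,yaw=0.0,off=0.0):
    """TCP pose with gauge rocked by th on the ball (rolling), pressed by mm; off = gauge-y of TCP"""
    n=np.array([0,np.sin(th),np.cos(th)]); y=np.array([0,np.cos(th),-np.sin(th)])
    o=C+20*n-20*th*y; return o+(H-press)*n+off*y-0*n, rot(yaw,-th,(1,0,0))
E
python3 - <<'E'
from h import *
for yaw in (0,np.pi,-np.pi):
    g=inverse_kinematics([442.3,-293.9,132],rot(yaw+np.radians(2.8)))
    print(yaw,np.round(g,2) if g is not None else None)
    for th in (0,.2,.35,.42):
        q=inverse_kinematics(*pose(th,yaw=yaw)); print("  ",th,np.round(q,2) if q is not None else None)
E
```

```text
0 [ 0.92  0.53 -0.6   1.9   0.4   0.83  0.16]
   0 [ 0.4   0.39 -0.7   1.84  0.29  1.02 -0.42]
   0.2 [ 0.15  0.41 -0.62  1.83  0.46  1.12 -0.68]
   0.35 [-0.03  0.45 -0.56  1.8   0.57  1.22 -0.84]
   0.42 [-0.11  0.48 -0.53  1.79  0.6   1.27 -0.9 ]
3.141592653589793 [-0.08  0.62  0.8   1.95 -0.6   0.83 -2.04]
   0 [ 0.8   0.73 -1.45  1.82  0.75  1.3   2.29]
   0.2 [ 0.58  0.72 -1.39  1.81  0.85  1.45  2.1 ]
   0.35 [ 0.41  0.76 -1.35  1.78  0.93  1.59  1.97]
   0.42 [ 0.34  0.79 -1.33  1.77  0.96  1.66  1.92]
-3.141592653589793 [-0.08  0.62  0.8   1.95 -0.6   0.83 -2.04]
   0 [ 0.8   0.73 -1.45  1.82  0.75  1.3   2.29]
   0.2 [ 0.58  0.72 -1.39  1.81  0.85  1.45  2.1 ]
   0.35 [ 0.41  0.76 -1.35  1.78  0.93  1.59  1.97]
   0.42 [ 0.34  0.79 -1.33  1.77  0.96  1.66  1.92]
```

```bash
python3 - <<'E'
from h import *
M=rot(np.radians(2.8)); x,y=442.3,-293.9
movel([512.8,20,250],max_speed=250); movep([x,y,235],M); movel([x,y,132],max_speed=120)
clamp(); s=read_state(); print("gap",s["finger_gap"],s["eef_pos"],s["time"],s["ft_force"])
movel([x,y,260],max_speed=150); wait(.1); s=read_state(); print("gap",s["finger_gap"],s["ft_force"],s["time"])
p,R=pose(0); movep(p+[0,0,25],R); wait(.3); s=read_state(); print(s["eef_pos"],s["ft_force"],s["time"])
c=camera("scene"); cv2.imwrite("pics/s2.png",c["image"]); np.savez("pics/s2.npz",W=cloud(c),img=c["image"])
a=cv2.resize(c["image"][110:250,250:400],(600,560),interpolation=cv2.INTER_CUBIC); cv2.imwrite("pics/s2c.png",a)
E
```

```text
gap 22.597349865298945 [ 442.42770135 -293.99246478  132.37831733] 16.075 [-1.11991221  0.41179152  6.80916173]
gap 22.338640667265782 [ 0.50256217  0.16643867 -3.8295268 ] 17.175
[513.11765635  14.076217   253.96707247] [-0.38205765 -0.36037174 -2.32974139] 18.6833
```

View pics/s2c.png

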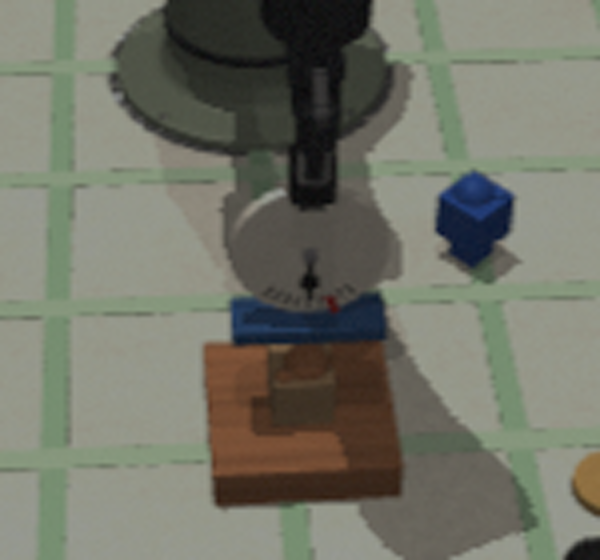

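The scene crop shows the gauge upright in the grip above the prop, shoe at crop (308,320). Now I lower it to contact, guarded.

```bash
python3 - <<'E'
from h import *
p,R=pose(0)
hit=movel(p-[0,0,8],max_speed=20,guard=5); s=read_state(); print(hit,s["eef_pos"],s["ft_force"],s["time"],p)
wait(.4); s=read_state(); print(s["eef_pos"],s["ft_force"])
E
```

```text
True [513.29127704  14.78052056 228.96377444] [-1.37393731 -0.16086386  7.67304587] 19.8917 [513.1  14.7 229. ]
[513.24721745  14.73956141 228.98849993] [-0.75714197 -0.6188817   7.74718543]
```

```bash
cat > rock.py <<'E'
from h import *
def rock(a,b,press):
    for th in np.linspace(a,b,max(2,int(abs(b-a)/.05)+1))[1:]:
        movel(*pose(th,press),max_speed=40); s=read_state()
        n=np.array([0,np.sin(th),np.cos(th)]); N=np.array(s["ft_force"])@n+3
        press+=np.clip((9-N)*0.05,-.4,.4)
        Rm=np.array(s["tool_rot"]); print(round(th,3),"tilt",round(float(np.arctan2(-Rm[1,2],-Rm[2,2])),4),"F",np.round(s["ft_force"],1),"N",round(N,1),"press",round(press,2),"err",(np.array(s["eef_pos"])-pose(th)[0]).round(1))
    return press
E
python3 - <<'E'
from rock import *
p=rock(0,0.15,0.2); wait(.2); s=read_state(); print(p,s["ft_force"],s["time"])
E
```

```text
0.075 tilt 0.0736 F [-0.4  2.5  5.1] N 8.3 press 0.23 err [ 0.3  0.6 -0. ]
0.15 tilt 0.1488 F [0.2 1.1 6.2] N 9.3 press 0.22 err [ 0.4 -0.3 -0. ]
0.2196903501110694 [-0.34394411  1.94210039  6.647075  ] 21.2917
```

```bash
python3 - <<'E'
from rock import *
p=rock(0.15,0.345,0.22); wait(1.5); s=read_state(); print(p,s["ft_force"],s["finger_gap"],s["time"])
L=[camera("scene") for _ in range(8)]; I=np.mean([c["image"].astype(float) for c in L],0)
print(np.std([c["image"].astype(float)[180,300] for c in L],0))
np.savez("pics/s3.npz",W=cloud(L[-1]),img=I,M=L[0]["cam_to_world"],K=[L[0][k] for k in("fx","fy","cx","cy")])
cv2.imwrite("pics/s3c.png",cv2.resize(np.uint8(I[150:210,295:370]),(750,600),interpolation=cv2.INTER_CUBIC))
E
```

```text
0.215 tilt 0.2135 F [-0.2  3.5  8.6] N 12.1 press 0.06 err [ 0.4 -0.3 -0. ]
0.28 tilt 0.2784 F [-0.1  2.7  6.5] N 10.0 press 0.01 err [ 0.4 -0.4  0. ]
0.345 tilt 0.3433 F [0.2 3.1 7.1] N 10.7 press -0.07 err [ 0.4 -0.4  0.1]
-0.07352100809332919 [0.21673055 3.16661842 5.50638491] 22.592378912898997 23.8917
[0.4330127  0.78062475 0.66143783]
```

View pics/s3c.png

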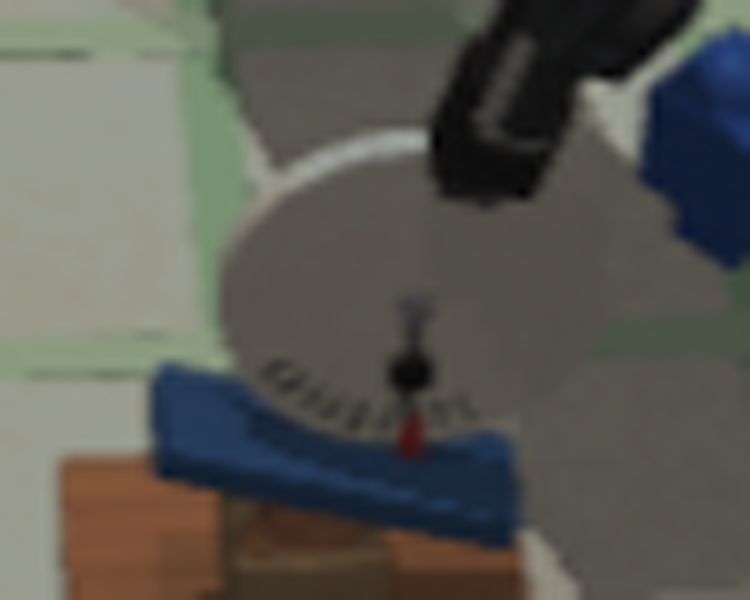

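The pointer tip, at crop (410,405), runs straight into the red tab at (411,438). Next I quantify it on the dial plane.

```bash
python3 - <<'E'
from h import *
D=np.load("pics/s3.npz"); I=D["img"]; M=D["M"]; fx,fy,cx,cy=D["K"]
V,U=np.mgrid[0:400,0:640]
def ray(u,v,x=520.5):
    d=M[:3,:3]@np.array([(u-cx)/fx,-(v-cy)/fy,-1]); p=M[:3,3]; return p+(x-p[0])/d[0]*d
b,g,r=I[...,0],I[...,1],I[...,2]
roi=(U>=331)&(U<=341)&(V>=189)&(V<=197)
w=np.clip(r-1.6*np.maximum(g,30)-10,0,None)*roi; red=ray((w*U).sum()/w.sum(),(w*V).sum()/w.sum())
roi=(U>=331)&(U<=341)&(V>=184)&(V<=190); k=np.clip(75-r,0,None)*roi; bob=ray((k*U).sum()/k.sum(),(k*V).sum()/k.sum())
th=.3435; o=C+20*np.array([0,np.sin(th),np.cos(th)])-20*th*np.array([0,np.cos(th),-np.sin(th)]); piv=o+76*np.array([0,np.sin(th),np.cos(th)])
print("red",red.round(1),"bob",bob.round(1),"pivot kin",piv.round(1), "pivot px",ray(295+41.3,150+30.3).round(1))
for p in (piv,ray(295+41.3,150+30.3)):
    print("tab angle vs plumb",np.arctan2(red[1]-p[1],p[2]-red[2]),"bob",np.arctan2(bob[1]-p[1],p[2]-bob[2]))
c=cloud(camera("top")) ; s=read_state(); print(s["ft_force"],s["time"],np.abs(s["qvel"]).max())
W=D["W"]; 
E
```

```text
red [520.5  41.4 119. ] bob [520.5  40.3 144.4] pivot kin [513.1  40.6 169.7] pivot px [520.5  41.3 172.1]
tab angle vs plumb 0.017030813675117617 bob -0.009347463549150179
tab angle vs plumb 0.0015466368336539541 bob -0.03675045692805743
[-0.08482881  3.62094299  5.25827029] 24.3417 0.0014807444344693325
```

```bash
python3 - <<'E'
from h import *
wait(1.0); s=read_state(); print(s["ft_force"],s["eef_pos"],s["finger_gap"],s["time"]); finish_job()
E
```

```text
[-0.23474235  4.41070349  5.2489152 ] [513.46010072  58.68055367 222.58290333] 22.584621654866773 25.3417
the job is handed in; nothing more can be done
```

The job is handed in at 25.3 s of the 62 s allowed, with the gripper still holding the gauge on the prop and the pointer on the red tab. No verdict was reported.

- **Prop:** It is plugged fully home. After release, its body top measured 45.3 mm above the board (nominal 45), and it was within about 0.5 mm of the hole's centre. I did not measure it again after the gauge was rocked, but the contact height and force stayed consistent.
- **Gauge:** I gripped it by the black block and set it upright on the crown, where it touched at exactly the predicted height. I then rocked it in small steps to a tool tilt of 0.343 rad, with about 8–10 N on the prop.
- **Pointer on the tab:**
  - The wrist camera put the tab at 0.333–0.349 rad, depending on the parallax correction.
  - The final scene images show the pointer running into the middle of the tab. The tab measured 0.00–0.02 rad from plumb, well inside the 0.07 rad limit.
  - The pointer's own bob read −0.01 to −0.04 rad from plumb, which disagrees slightly. I put that down to pixel size, since one pixel is about 0.06 rad there.
- **Jars and lid:** No move came close to them and nothing unexpected was felt, but I did not measure them again at the end.

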